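# Sort pastry tubes by length into their cradles

## Task

Two short and two long pastry tubes lie mixed on the sloping draining rack. Sort them by length: lay both long ones in the longer cradle and both short ones in the shorter cradle, one tube to a notch, each lying level and centred across both bars of its cradle. Leave the tin, the mug and the salt shaker where they stand.

Things in the scene. Friction and masses are not known exactly. Their poses are not given: they have to be found in the camera images.
- short_1: short plain steel pastry tube, diameter 26 mm, length 90 mm. Origin: centre of its lower (foot) end as it starts; z runs along the tube towards the other end (up the slope at the start). Treat it as solid; grip it across the diameter.
- short_1_mid (a point): middle of that short tube, on its axis, 45 mm from its foot; z along the tube
- long_1: long plain steel pastry tube, diameter 26 mm, length 135 mm. Origin: centre of its lower (foot) end as it starts; z runs along the tube towards the other end (up the slope at the start). Treat it as solid; grip it across the diameter.
- long_1_mid (a point): middle of that long tube, on its axis, 67.5 mm from its foot; z along the tube
- short_2: short plain steel pastry tube, diameter 26 mm, length 90 mm. Origin: centre of its lower (foot) end as it starts; z runs along the tube towards the other end (up the slope at the start). Treat it as solid; grip it across the diameter.
- short_2_mid (a point): middle of that short tube, on its axis, 45 mm from its foot; z along the tube
- long_2: long plain steel pastry tube, diameter 26 mm, length 135 mm. Origin: centre of its lower (foot) end as it starts; z runs along the tube towards the other end (up the slope at the start). Treat it as solid; grip it across the diameter.
- long_2_mid (a point): middle of that long tube, on its axis, 67.5 mm from its foot; z along the tube
- rack: fixed wooden draining rack, 126 x 276 mm; origin: centre of underside. Its board rises to +x at 35 deg. Four tubes lie up the slope at y = +-32.5, +-97.5 mm, feet (x -64, z 45 mm) against a 30 mm lip, each in V notches of two 12 mm bars 18 and 78 mm from its foot; notch tops level with the tube's axis, 25 mm off the board. Between the bars (48 mm from the foot) there is room for fingers
- rest_long: fixed wooden cradle for long tubes, 135 mm long (x), 140 mm wide (y), base plate 10 mm thick; origin: centre of underside. Two notched bars 12 mm wide at x = +-53.5 mm; V notches at y = -32.5 and +32.5 mm hold one tube each, along x. A tube at rest has its axis at z = 37.4 mm, notch tops 37 mm. Between the bars the space over the plate is free for fingers
- rest_short: fixed wooden cradle for short tubes, 90 mm long (x), 140 mm wide (y), base plate 10 mm thick; origin: centre of underside. Two notched bars 12 mm wide at x = +-31 mm; V notches at y = -32.5 and +32.5 mm hold one tube each, along x. A tube at rest has its axis at z = 37.4 mm, notch tops 37 mm. Between the bars the space over the plate is free for fingers
- tin: short round food tin, 75 mm diameter, 58 mm high, origin at the centre of its underside; a bystander
- mug: cream mug with a dark band, 84 x 120 x 91 mm with handle, origin at its underside; a bystander
- mill: small salt shaker, 44 mm diameter, 90 mm high, origin at the centre of its underside; a bystander

How it is judged:
By the outcome, as a careful person would: the job done as asked, in the order asked, and still so for the second after the job is handed in, with the robot touching nothing.
It also fails if it takes over 66 s, if anything falls off the work surface, if the arm or the gripper's body presses on something with over 40 N, if the wrist force passes 120 N, or if a joint passes its speed limit or range.

## Robot

A 6-joint arm with a two-finger parallel gripper is mounted at the origin on a cart in front of the work surface, level with it; the furniture and walls round the work are solid. World frame = base frame: x ahead of the robot, y to its left, z up, the work surface at z = 0. Lengths are in m, angles in rad, forces in N, time in s.
With the tool pointing down it reaches from about 0.425 to 0.95 m from the base axis. Payload 3.5 kg.
Tool frame: the origin (TCP) lies at the very end of the fingers, on their centre line; the grasp point (between the pads) lies 19 mm behind it (ctrl.pinch_z is the distance from the TCP to the grasp point, in m); z points along the fingers, y is the line along which they close (so a half turn about z gives the same grasp; the last joint's range is limited). The gripper opens to 85 mm and grips with 20 to 120 N. Pads are 22 mm wide; open, the fingers measure 114 mm over their backs; the gripper's body (76 mm by 85 mm) begins 54 mm behind the grasp point. The pads swing forward as they close: fully open they stand 13 mm farther back than shut.
Start: joints at [1.091, 0.286, 1.577, -0, 1.279, -0.15], TCP at [0.219, 0.639, 0.231] pointing down, gripper open.
Joint ranges: [-2.77, 2.77], [-0.9, 2.22], [0.21, 2.48], [-1.53, 4.67], [0.24, 2.81], [-2.84, 2.84]. Speed limits (rad/s): [2.79, 2.79, 3.14, 3.14, 3.14, 3.14].

## Interface

Orientations are given as a unit quaternion [x, y, z, w].
In Python, from plant import ctrl gives the robot as it stands. The module is installed in compiled form; this text tells all that it offers.
- The arm moves only by the shell command python3 -m crank 'ROWS' [OPENING] [FORCE]. ROWS is JSON, a list of rows, each a list of 6 numbers: the shift along the tool's x, y, z in cm, then the turn, a rotation vector about the tool's x, y, z in rad. In form: [[tx, ty, tz, rx, ry, rz], ...]. A call has 1 to 10 rows; each row is the pose to reach, as a shift and turn from the pose commanded when the call began, along the tool's axes at that moment; what a row does not reach only later rows make up. A row lasts 1/10 s, in which the tool goes at most 50 mm and 8.59 degrees, less where a joint would pass 70% of its speed; a pose out of reach is approached as far as the arm can. A call with a gripper value outside its range is refused whole. OPENING is the opening, from 0 (shut) to 1 (fully open), set as the call begins (- or left out, the last holds). The fingers move at their own pace and stop on an object; FORCE is the grip in N (left out, the last holds). Time passes only in rows, so rows that repeat a pose let the fingers close. It gives the time, the measured TCP pose, the force, the opening and the grip force at its end, in the units of the state.
- ctrl.get_state(): the state, without advancing time (a new reading comes with each control period).
- ctrl.read_camera(name): name is "side" or "top"; returns (picture, depth): 384x512x3 uint8, blue, green, red; 384x512 float32, m along the optical axis (not along the pixel's ray), 0 where there is no reading.
- ctrl.camera_info(name): a dict with "K" (3x3 intrinsics, pixels), "origin" and "orientation" of the camera in the world. Camera axes: x right, y down, z forward; pixel columns grow to the right and rows downward; lengths in m; the calibration is good to about 2 mm. A picture is of the moment at which its call begins. camera_info takes no time and is no camera call.
- ctrl.sign_off(): hands the job in; it is judged then, once.
The state is a dict: "time": time; "qpos": joint angles; "dq": joint speeds; "joint_efforts": joint torques, N m; "eef_pos": TCP position; "tcp_rot": TCP orientation; "contact_force": force on the tool from outside, world axes, zero at the start; "wrist_torque": the same for the moment, N m; "opening": opening from 0.0 (shut) to 1.0 (fully open); "finger_force": force on a finger pad.
Only numpy, scipy, OpenCV 4.12 (cv2) and the standard library are available. Lean on these libraries where they do the work, as an engineer would, in place of code of your own. Each camera call takes 0.05 s, during which the arm holds its last target. There are 200 camera calls.

## Working session

There is one attempt and no reset: what is moved stays moved. The work goes in short steps, Python scripts to look and compute and a shell command to move; the robot and the scene stay as the last step left them, time stands still between calls to the robot, and variables do not carry over. Pictures are saved under pics/ and viewed, at most 10 in all, crops included, and the job is handed in when it is done.

```bash
mkdir -p pics; python3 - <<'E'
from plant import ctrl
import cv2,numpy as np
print(ctrl.get_state()); print(ctrl.pinch_z)
for n in("top","side"):
    p,d=ctrl.read_camera(n); cv2.imwrite(f"pics/{n}0.png",p); np.savez(f"{n}0.npz",p=p,d=d)
    print(n,ctrl.camera_info(n))
E
```

```text
{'time': 0.0, 'qpos': array([ 1.09097818e+00,  2.87183759e-01,  1.57819033e+00, -3.71213007e-05,
        1.27859286e+00, -1.50012193e-01]), 'dq': array([-3.50384048e-05, -2.42313591e-04,  1.44272447e-04, -7.74817622e-04,
       -9.70064077e-05, -2.03561347e-04]), 'joint_efforts': array([ 5.04927866e-04, -4.05981231e+01, -2.92624104e+01, -1.49302391e-04,
        5.91028162e-03,  1.15403836e-05]), 'eef_pos': array([0.21828414, 0.63803074, 0.22992789]), 'tcp_rot': array([ 1.64151216e-01,  9.86434473e-01, -1.13427422e-03, -3.50809710e-04]), 'contact_force': array([ 0.18145583,  0.58237461, -0.50523446]), 'wrist_torque': array([-0.05443873,  0.00374779, -0.00643244]), 'finger_force': 0.0, 'opening': 1.0004110745494839}
0.0187
top {'K': array([[466.91620491,   0.        , 255.26771023],
       [  0.        , 466.91620491, 189.50005254],
       [  0.        ,   0.        ,   1.        ]]), 'origin': array([0.47717056, 0.18724275, 1.19660487]), 'orientation': array([-0.69911566,  0.71469395, -0.01337476,  0.01646091])}
side {'K': array([[443.28977795,   0.        , 257.65703227],
       [  0.        , 443.28977795, 188.36110739],
       [  0.        ,   0.        ,   1.        ]]), 'origin': array([ 0.17981222, -0.70381337,  0.76518455]), 'orientation': array([ 0.87560833, -0.16849848,  0.0944576 , -0.44271444])}
```

View pics/top0.png

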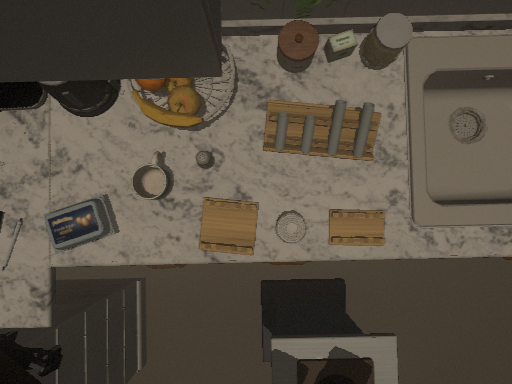

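View pics/side0.png

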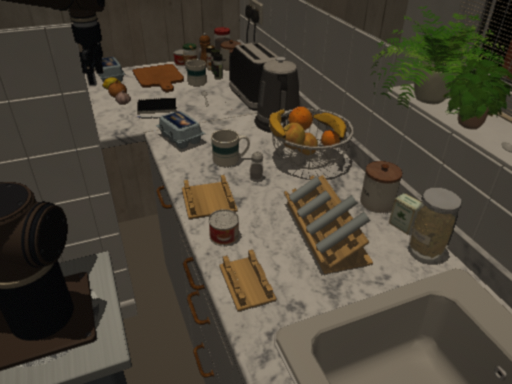

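The top view shows the rack at (322,130). From left to right it holds short, short, long, long at columns 281, 308, 338 and 365. The long cradle is at (229,226), the short cradle at (357,227), the tin at (291,227), the mug at (151,181) and the shaker at (205,158). The side view agrees. Next I'll measure them.

```bash
cat > h.py <<'E'
import numpy as np,cv2
from scipy.spatial.transform import Rotation as R
from plant import ctrl
def cloud(n,f):
    z=np.load(f); p,d=z['p'],z['d']; c=ctrl.camera_info(n); K=c['K']
    v,u=np.mgrid[:384,:512]
    P=np.stack([(u-K[0,2])/K[0,0]*d,(v-K[1,2])/K[1,1]*d,d],-1)
    W=P@R.from_quat(c['orientation']).as_matrix().T+c['origin']
    W[d==0]=np.nan
    return p,W
E
python3 - <<'E'
from h import *
p,W=cloud('top','top0.npz'); ps,S=cloud('side','side0.npz')
def box(n,u0,u1,v0,v1,zmin,zmax=.2):
    Q=W[v0:v1,u0:u1].reshape(-1,3); C=p[v0:v1,u0:u1].reshape(-1,3)
    m=(Q[:,2]>zmin)&(Q[:,2]<zmax); Q=Q[m]
    r=cv2.minAreaRect((Q[:,:2]*1000).astype(np.float32)); print(n,len(Q),'rect',np.round(r[0],1),np.round(r[1],1),round(r[2],2),'zpct',np.round(np.percentile(Q[:,2],[1,25,50,75,99])*1000,1)); return Q
print('table z',np.nanmedian(W[160:190,250:400,2]),np.nanstd(W[160:190,250:400,2]))
L=box('long',190,268,188,262,.006);s=box('short',320,395,200,255,.006)
box('tin',270,312,204,250,.03);box('mug',125,178,145,205,.03);box('mill',192,220,142,175,.03)
box('rack',255,390,92,168,.008)
# side-camera clouds at the same places
for n,Q in(('long',L),('short',s)):
    lo,hi=Q[:,:2].min(0)-.015,Q[:,:2].max(0)+.015
    T=S.reshape(-1,3); m=((T[:,:2]>lo)&(T[:,:2]<hi)).all(1)&(T[:,2]>.006)&(T[:,2]<.06); T=T[m]
    r=cv2.minAreaRect((T[:,:2]*1000).astype(np.float32)); print('side',n,len(T),np.round(r[0],1),np.round(r[1],1),round(r[2],2))
# crops
a=cv2.resize(p[90:260,185:395],None,fx=3.8,fy=3.5,interpolation=cv2.INTER_CUBIC)
cv2.imwrite('pics/crop.png',cv2.convertScaleAbs(a,alpha=1.6))
# tubes: grey points high above
B=p[92:168,255:390].astype(int).reshape(-1,3);Q=W[92:168,255:390].reshape(-1,3)
g=(np.ptp(B,axis=1)<28)&(Q[:,2]>.045)
mask=g.reshape(76,135).astype(np.uint8)
n,l,st,c=cv2.connectedComponentsWithStats(mask)
for i in range(1,n):
    if st[i,4]>100:
        q=Q[l.ravel()==i]; m=q.mean(0); vt=np.linalg.svd(q-m)[2][0]; vt*=np.sign(vt[0]); t=(q-m)@vt
        print(st[i],'mean',m.round(4),'dir',vt.round(3),'len',t.min().round(4),t.max().round(4))
E
```

```text
table z -0.0006689128086576623 0.0030117571638768616
long 2721 rect [437.8 256.6] [150.  192.9] 1.52 zpct [ 6.1  8.5 10.3 12.9 38.3]
short 1839 rect [426.3 -61.5] [138.1  89.5] 87.58 zpct [ 6.2  8.6 10.6 21.9 38.7]
tin 757 rect [429.6 106.8] [73.4 73. ] 88.87 zpct [48.5 52.9 54.3 55.9 60.1]
mug 645 rect [558.7 435.7] [ 84.2 108.2] 45.75 zpct [30.9 51.8 75.  86.4 93.4]
mill 252 rect [602.1 316.3] [38.7 40.6] 43.17 zpct [31.8 52.9 80.6 86.4 91.6]
rack 5788 rect [674.6  26.2] [276.5 136.9] 83.16 zpct [  9.7  47.9  70.3  84.6 127. ]
side long 1484 [436.6 256.6] [142.3 134.6] 83.13
side short 1988 [426.3 -66.6] [142.8  90.5] 87.78
[ 72   8  20  56 617] mean [ 0.6688 -0.0033  0.0921] dir [ 0.831 -0.105  0.547] len -0.0756 0.064
[ 98  10  22  56 634] mean [ 0.6611 -0.0674  0.0922] dir [ 0.832 -0.108  0.543] len -0.0756 0.0634
[ 14  20  20  39 393] mean [0.6649 0.1272 0.0793] dir [ 0.866 -0.094  0.491] len -0.0503 0.0422
[ 46  23  18  38 393] mean [0.6573 0.0626 0.0791] dir [ 0.858 -0.108  0.503] len -0.0502 0.0414
```

View pics/crop.png

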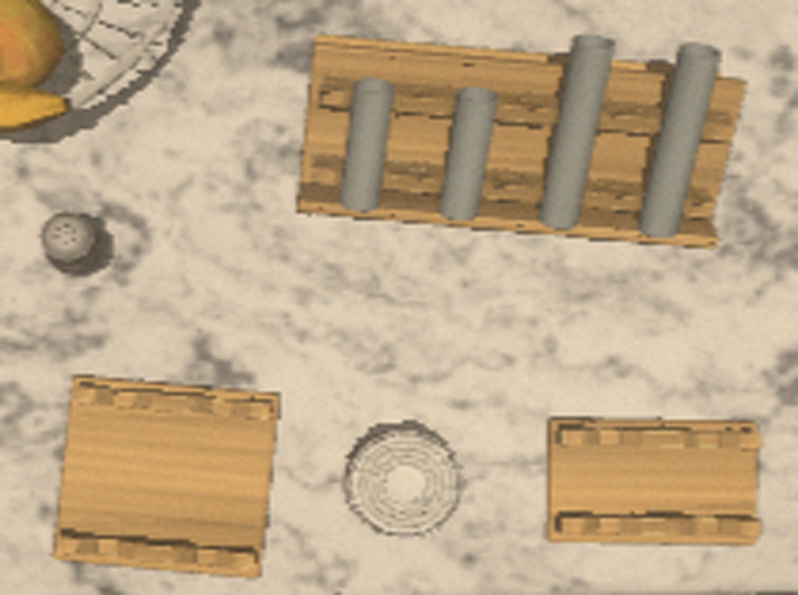

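The crop shows the four tubes in the rack and both cradles with their bars (short, short, long, long from left to right), matching the depth data. Next I'll refine the poses by fitting silhouettes.

```bash
cat > fit.py <<'E'
from h import *
from scipy.optimize import minimize
F=4
def proj(n,X):
    c=ctrl.camera_info(n); r=R.from_quat(c['orientation']).as_matrix()
    P=(X-c['origin'])@r@c['K'].T; return P[:,:2]/P[:,2:]
def sil(n,parts):
    m=np.zeros((384*F,512*F),np.uint8)
    for X in parts:
        h=cv2.convexHull(((proj(n,X)+.5)*F-.5).astype(np.float32)).astype(np.float32)
        cv2.fillConvexPoly(m,np.round(h*16).astype(np.int32),1,shift=4)
    return m
def place(X,q): 
    return X@R.from_euler('z',q[2]).as_matrix().T+[q[0],q[1],0]
def tube(foot,d,L):
    d=d/np.linalg.norm(d); a=np.array([0,1.,0]); b=np.cross(d,a); t=np.linspace(0,2*np.pi,40)[:,None]
    ring=.013*(np.cos(t)*a+np.sin(t)*b); return np.vstack([ring+foot,ring+foot+L*d])
def box(x0,x1,y0,y1,z0,z1): return np.array([[x,y,z] for x in(x0,x1) for y in(y0,y1) for z in(z0,z1)],float)
def fit(n,mask,parts,q0):
    M=cv2.resize(mask.astype(np.float32),None,fx=F,fy=F,interpolation=cv2.INTER_LINEAR)
    f=lambda q:float(np.abs(sil(n,[place(X,q) for X in parts])-M).sum())/mask.sum()/F/F
    s=np.array([q0]+[np.array(q0)+e for e in np.diag([.006,.006,.05])])
    r=minimize(f,q0,method='Nelder-Mead',options=dict(initial_simplex=s,xatol=2e-5,fatol=1e-5)); return r.x,r.fun
c,s=np.cos(np.radians(35)),np.sin(np.radians(35))
TUB=[tube(np.array([-.064,y,.045]),np.array([c,0,s]),L) for y,L in((.0975,.09),(.0325,.09),(-.0325,.135),(-.0975,.135))]
def cradle(L,b): return [box(-L/2,L/2,-.07,.07,0,.01)]+[box(x-.006,x+.006,-.068,.068,.01,.034) for x in(-b,b)]
E
python3 - <<'E'
from fit import *
for n,rois in(('top',((255,390,92,168),(190,268,190,262),(322,395,203,252))),('side',((280,370,168,265),(175,242,170,222),(215,280,248,312)))):
    p,W=cloud(n,n+'0.npz'); hsv=cv2.cvtColor(p,cv2.COLOR_BGR2HSV); z=np.nan_to_num(W[...,2])
    for nm,(u0,u1,v0,v1),parts,q0 in zip(('rack','long','short'),rois,(TUB,cradle(.135,.0535),cradle(.09,.031)),((.675,.026,-.12),(.4375,.2566,-.12),(.4263,-.064,-.04))):
        roi=np.zeros((384,512),bool); roi[v0:v1,u0:u1]=1
        if nm=='rack': m=roi&(hsv[...,1]<70)&(z>.04)
        else: m=roi&(hsv[...,1]>95)&(z<.06)
        m=cv2.morphologyEx(m.astype(np.uint8),cv2.MORPH_CLOSE if nm!='rack' else cv2.MORPH_OPEN,np.ones((3,3)))
        k,l,st,_=cv2.connectedComponentsWithStats(m)
        for i in range(1,k):
            if st[i,4]<100: m[l==i]=0
        q,f=fit(n,m,parts,q0); print(n,nm,m.sum(),np.round(q,4),'yawdeg',np.degrees(q[2]).round(2),'err',round(f,3))
        o=p.copy(); cs,_=cv2.findContours(m,0,1); a=cv2.resize(o[v0:v1,u0:u1],None,fx=4,fy=4)
        cs,_=cv2.findContours(sil(n,[place(X,q) for X in parts])[v0*4:v1*4,u0*4:u1*4].copy(),0,1); cv2.drawContours(a,cs,-1,(0,0,255),1)
        cv2.imwrite(f'ov_{n}_{nm}.png',a)
im=[[cv2.imread(f'ov_{n}_{k}.png') for k in('rack','long','short')] for n in('top','side')]
rows=[np.hstack([cv2.copyMakeBorder(x,0,max(y.shape[0] for y in r)-x.shape[0],0,8,0) for x in r]) for r in im]
w=max(r.shape[1] for r in rows); o=np.vstack([cv2.copyMakeBorder(r,0,0,0,w-r.shape[1],0) for r in rows])
k=min(800/o.shape[1],600/o.shape[0]); cv2.imwrite('pics/ov.png',cv2.convertScaleAbs(cv2.resize(o,None,fx=k,fy=k,interpolation=3),alpha=1.5))
E
```

```text
top rack 1886 [ 0.6808  0.0265 -0.1198] yawdeg -6.87 err 0.124
top long 2887 [ 0.437   0.2626 -0.1188] yawdeg -6.81 err 0.036
top short 1940 [ 0.4264 -0.0619 -0.0245] yawdeg -1.4 err 0.049
side rack 1827 [ 0.6806  0.0222 -0.1117] yawdeg -6.4 err 0.141
side long 1525 [ 0.4376  0.2604 -0.1313] yawdeg -7.52 err 0.122
side short 2017 [ 0.4274 -0.065  -0.0518] yawdeg -2.97 err 0.079
```

View pics/ov.png

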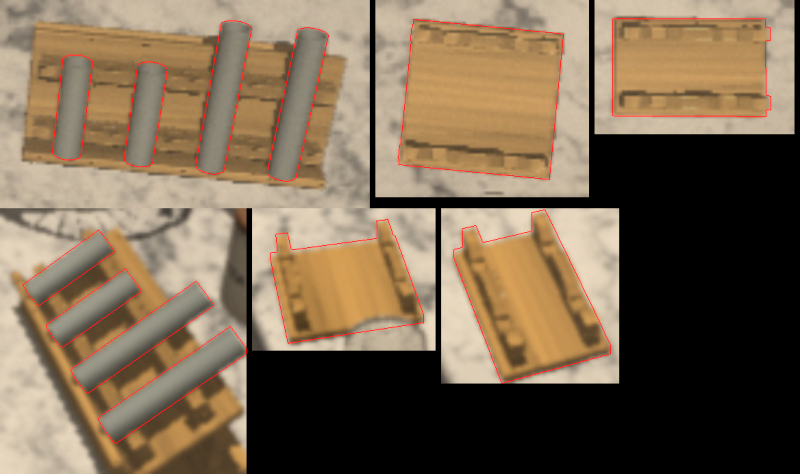

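The overlays in both views sit right on the tubes and cradles. The cameras agree to within 1 mm in x and differ by about 3 mm in y, so I'll use the average. Next is a planner that prints the row needed to reach each waypoint.

```bash
cat > plan.py <<'E'
import sys; from h import *
RACK=(.6807,.0246,-.118); LC=(.437,.261,-.119); SC=(.4269,-.0635,-.038)
def tool(yaw,tilt): # tool z down, x towards the robot; tilt leans fingers to +x
    return R.from_euler('z',yaw)*R.from_quat([0,1,0,0])*R.from_euler('y',-tilt)
def pose(o,p,yaw_tilt,h):
    r=tool(o[2]+0,yaw_tilt); g=R.from_euler('z',o[2]).apply(p)+[o[0],o[1],0]
    return g+(.0187-h)*r.as_matrix()[:,2],r
A=np.radians(35)
def rack(y,s,h): return pose(RACK,np.array([-.064+s*np.cos(A)-.0015*np.sin(A),y,.045+s*np.sin(A)+.0015*np.cos(A)]),A,h)
def cr(c,y,s,L,h): return pose(c,np.array([s-L/2,y,.0374+.0015]),0,h)
def show(*wps):
    st=ctrl.get_state(); p,r=st['eef_pos'],R.from_quat(st['tcp_rot'])
    print('t',round(st['time'],2),'p',p.round(4),'op',round(st['opening'],2),'F',st['contact_force'].round(1))
    for q,rr in wps:
        d=r.inv().apply(q-p)*100; v=(r.inv()*rr).as_rotvec()
        print('to',q.round(3),[*d.round(2),*v.round(3)],'rows',np.ceil(max(np.linalg.norm(d)/5,np.degrees(np.linalg.norm(v))/8.59)))
        p,r=q,rr
E
python3 -c "
from plan import *
show(rack(-.0975,.052,.1),rack(-.0975,.052,.0))"
```

```text
t 0.1 p [0.2183 0.6381 0.2301] op 1.0 F [ 0.1  0.5 -0.5]
to [ 0.601 -0.064  0.143] [np.float64(-58.94), np.float64(-54.03), np.float64(8.84), np.float64(-0.067), np.float64(-0.609), np.float64(-0.205)] rows 17.0
to [ 0.658 -0.071  0.061] [np.float64(-0.0), np.float64(0.0), np.float64(10.0), np.float64(0.0), np.float64(0.0), np.float64(0.0)] rows 3.0
```

```bash
python3 -m crank '[[-59,-54,2,-0.067,-0.609,-0.205],[-59,-54,2,-0.067,-0.609,-0.205],[-59,-54,2,-0.067,-0.609,-0.205],[-59,-54,2,-0.067,-0.609,-0.205],[-59,-54,2,-0.067,-0.609,-0.205],[-59,-54,2,-0.067,-0.609,-0.205],[-59,-54,2,-0.067,-0.609,-0.205],[-59,-54,2,-0.067,-0.609,-0.205],[-59,-54,2,-0.067,-0.609,-0.205],[-59,-54,2,-0.067,-0.609,-0.205]]' 0.6 60
python3 -c "
from plan import *
show(rack(-.0975,.052,.1),rack(-.0975,.052,.0))"
```

```text
time: 1.1
eef_pos: [0.4583, 0.1982, 0.2186]
tcp_rot: [0.056, 0.952, -0.017, 0.301]
contact_force: [1.0, 0.4, -0.2]
opening: 0.596
finger_force: 0.0
t 1.1 p [0.4583 0.1982 0.2186] op 0.6 F [ 1.   0.4 -0.2]
to [ 0.601 -0.064  0.143] [np.float64(-9.75), np.float64(-24.4), np.float64(16.07), np.float64(0.002), np.float64(0.001), np.float64(-0.0)] rows 7.0
to [ 0.658 -0.071  0.061] [np.float64(-0.0), np.float64(0.0), np.float64(10.0), np.float64(0.0), np.float64(0.0), np.float64(0.0)] rows 3.0
```

```bash
python3 -m crank '[[-9.75,-24.4,16.1,0,0,0],[-9.75,-24.4,16.1,0,0,0],[-9.75,-24.4,16.1,0,0,0],[-9.75,-24.4,16.1,0,0,0],[-9.75,-24.4,16.1,0,0,0],[-9.75,-24.4,16.1,0,0,0],[-9.75,-24.4,16.1,0,0,0],[-9.75,-24.4,16.1,0,0,0]]'
python3 - <<'E'
from plan import *
show(rack(-.0975,.052,.1),rack(-.0975,.052,.0))
p,d=ctrl.read_camera('side'); cv2.imwrite('pics/pre1.png',cv2.convertScaleAbs(cv2.resize(p[100:300,200:440],None,fx=3,fy=3),alpha=1.5))
E
```

```text
time: 1.9
eef_pos: [0.6003, -0.064, 0.1412]
tcp_rot: [0.058, 0.952, -0.017, 0.299]
contact_force: [-0.3, 0.9, -0.8]
opening: 0.601
finger_force: 0.0
t 1.9 p [ 0.6003 -0.064   0.1412] op 0.6 F [-0.3  0.9 -0.8]
to [ 0.601 -0.064  0.143] [np.float64(-0.12), np.float64(-0.01), np.float64(-0.1), np.float64(0.001), np.float64(-0.002), np.float64(-0.004)] rows 1.0
to [ 0.658 -0.071  0.061] [np.float64(-0.0), np.float64(0.0), np.float64(10.0), np.float64(0.0), np.float64(0.0), np.float64(0.0)] rows 3.0
```

View pics/pre1.png

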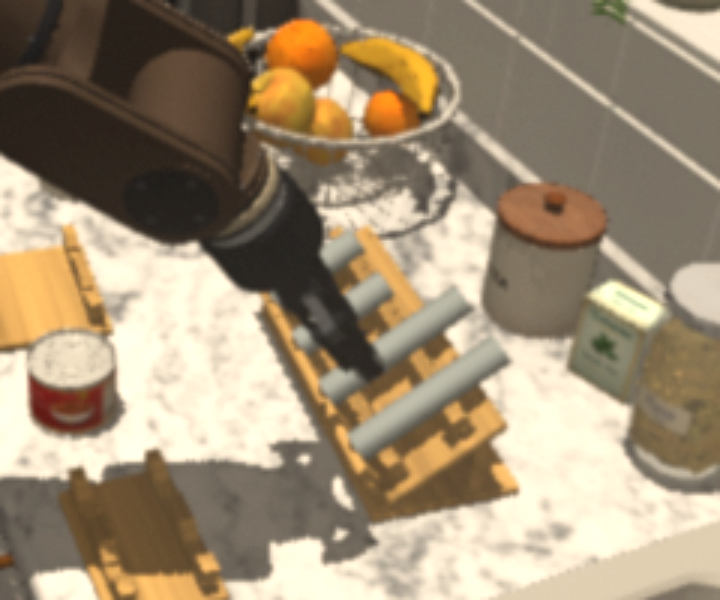

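The hand is above the outer long tube (near pixel (430,400)), tilted square to the slope. I'll descend and grip.

```bash
python3 -m crank '[[-0.12,0,4,0,0,0],[-0.12,0,8,0,0,0],[-0.12,0,9,0,0,0],[-0.12,0,9.9,0,0,0],[-0.12,0,9.9,0,0,0]]'
python3 -c "
from plan import *
show(rack(-.0975,.052,.0))"
python3 -m crank '[[0,0,0,0,0,0],[0,0,0,0,0,0],[0,0,0,0,0,0],[0,0,0,0,0,0],[0,0,0,0,0,0],[0,0,0,0,0,0]]' 0 60
python3 -c "
from plan import *
show(rack(-.0975,.052,.0))"
```

```text
time: 2.45
eef_pos: [0.6579, -0.0678, 0.0623]
tcp_rot: [0.056, 0.952, -0.016, 0.301]
contact_force: [0.1, 0.2, 0.2]
opening: 0.6
finger_force: 0.0
t 2.45 p [ 0.6579 -0.0678  0.0623] op 0.6 F [0.1 0.2 0.2]
to [ 0.658 -0.071  0.061] [np.float64(0.08), np.float64(-0.3), np.float64(0.14), np.float64(0.003), np.float64(0.001), np.float64(0.0)] rows 1.0
time: 3.05
eef_pos: [0.658, -0.0718, 0.0644]
tcp_rot: [0.057, 0.951, -0.019, 0.303]
contact_force: [-8.8, -9.2, 5.2]
opening: 0.283
finger_force: 58.3
t 3.05 p [ 0.658  -0.0718  0.0644] op 0.28 F [-8.8 -9.2  5.2]
to [ 0.658 -0.071  0.061] [np.float64(0.24), np.float64(0.09), np.float64(0.28), np.float64(-0.002), np.float64(0.005), np.float64(-0.001)] rows 1.0
```

```bash
python3 -m crank '[[0,0,-2,0,0,0],[0,0,-5,0,0,0],[0,0,-10,0,0,0],[0,0,-12,0,0,0],[0,0,-12,0,0,0]]'
python3 -c "
from plan import *
show(cr(LC,.0325,.052,.135,.12),cr(LC,.0325,.052,.135,0))"
```

```text
time: 3.55
eef_pos: [0.5902, -0.0615, 0.1654]
tcp_rot: [0.056, 0.951, -0.018, 0.304]
contact_force: [0.2, -0.9, -1.4]
opening: 0.281
finger_force: 60.2
t 3.55 p [ 0.5902 -0.0615  0.1654] op 0.28 F [ 0.2 -0.9 -1.4]
to [0.425 0.295 0.14 ] [np.float64(18.19), np.float64(33.48), np.float64(-9.87), np.float64(0.001), np.float64(0.62), np.float64(0.001)] rows 8.0
to [0.425 0.295 0.02 ] [np.float64(0.0), np.float64(0.0), np.float64(12.0), np.float64(0.0), np.float64(0.0), np.float64(0.0)] rows 3.0
```

```bash
python3 -m crank '[[18.2,33.5,-9.9,0,0.62,0],[18.2,33.5,-9.9,0,0.62,0],[18.2,33.5,-9.9,0,0.62,0],[18.2,33.5,-9.9,0,0.62,0],[18.2,33.5,-9.9,0,0.62,0],[18.2,33.5,-9.9,0,0.62,0],[18.2,33.5,-9.9,0,0.62,0],[18.2,33.5,-9.9,0,0.62,0],[18.2,33.5,-9.9,0,0.62,0],[18.2,33.5,-9.9,0,0.62,0]]'
python3 - <<'E'
from plan import *
show(cr(LC,.0325,.052,.135,.12),cr(LC,.0325,.052,.135,0))
p,d=ctrl.read_camera('top');q,e=ctrl.read_camera('side')
np.savez('top1.npz',p=p,d=d);np.savez('side1.npz',p=q,d=e)
a=cv2.resize(p[130:290,150:310],None,fx=2.5,fy=2.5);b=cv2.resize(q[100:260,130:290],None,fx=2.5,fy=2.5)
cv2.imwrite('pics/carry1.png',cv2.convertScaleAbs(np.hstack([a,b]),alpha=1.5))
E
```

```text
time: 4.55
eef_pos: [0.4235, 0.2966, 0.1367]
tcp_rot: [0.057, 0.998, 0.001, -0.005]
contact_force: [0.0, -0.0, -1.0]
opening: 0.284
finger_force: 60.2
t 4.55 p [0.4235 0.2966 0.1367] op 0.28 F [ 0. -0. -1.]
to [0.425 0.295 0.14 ] [np.float64(-0.21), np.float64(-0.13), np.float64(-0.35), np.float64(0.001), np.float64(-0.009), np.float64(0.005)] rows 1.0
to [0.425 0.295 0.02 ] [np.float64(0.0), np.float64(0.0), np.float64(12.0), np.float64(0.0), np.float64(0.0), np.float64(0.0)] rows 3.0
```

View pics/carry1.png

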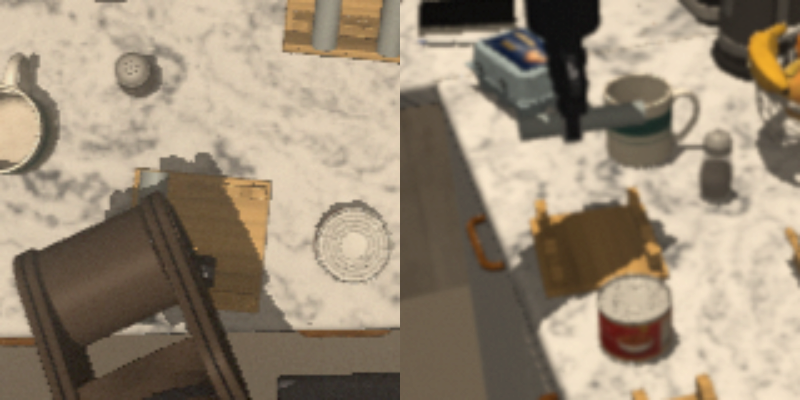

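The tube is held in the grip, at side-crop pixels (520,125) to (650,110), above the far notch of the long cradle. I'll check its tilt and how far along it is gripped.

```bash
cat >> plan.py <<'E'
def held(f,lo,hi):
    p,S=cloud('side',f); sat=np.ptp(p.astype(int),axis=2); v=p.max(2)
    m=((S>lo)&(S<hi)).all(2)&(sat<30)&(v>45)
    m=cv2.morphologyEx(m.astype(np.uint8),cv2.MORPH_OPEN,np.ones((3,3)))
    Q=S[m>0]; c=Q.mean(0); d=np.linalg.svd(Q-c)[2][0]; d*=np.sign(d[0]); t=(Q-c)@d
    a,b=c+d*t.min(),c+d*t.max(); print(len(Q),'ends',a.round(4),b.round(4),'len',np.ptp(t).round(4),'pitch',np.degrees(np.arcsin(d[2])).round(1),'yaw',np.degrees(np.arctan2(d[1],d[0])).round(1))
E
python3 -c "
from plan import *
held('side1.npz',[.34,.24,.12],[.54,.34,.19])"
```

```text
363 ends [0.3702 0.2913 0.1548] [0.5043 0.2763 0.1583] len 0.1349 pitch 1.5 yaw -6.4
```

The held tube comes out at 134.9 mm long and close to level, gripped about 54 mm from its foot. The hand pose at the grasp said the same. I'll place it using 54 mm.

```bash
python3 -c "
from plan import *
show(cr(LC,.0325,.054,.135,.03))"
python3 -m crank '[[-0.35,-0.13,4,0,-0.009,0.005],[-0.4,-0.13,8.65,0,-0.009,0.005],[-0.4,-0.13,8.65,0,-0.009,0.005],[-0.4,-0.13,8.65,0,-0.009,0.005]]'
python3 -c "
from plan import *
show(cr(LC,.0325,.054,.135,.03),cr(LC,.0325,.054,.135,.0))"
```

```text
t 4.65 p [0.4247 0.2951 0.1372] op 0.28 F [ 0.  -0.5 -1. ]
to [0.427 0.295 0.05 ] [np.float64(-0.35), np.float64(-0.01), np.float64(8.69), np.float64(0.002), np.float64(-0.009), np.float64(0.001)] rows 2.0
time: 5.05
eef_pos: [0.4278, 0.2929, 0.0507]
tcp_rot: [0.062, 0.998, 0.001, -0.001]
contact_force: [0.2, -0.3, -0.7]
opening: 0.284
finger_force: 60.2
t 5.05 p [0.4278 0.2929 0.0507] op 0.28 F [ 0.2 -0.3 -0.7]
to [0.427 0.295 0.05 ] [np.float64(0.06), np.float64(0.19), np.float64(0.05), np.float64(0.001), np.float64(-0.001), np.float64(-0.006)] rows 1.0
to [0.427 0.295 0.02 ] [np.float64(0.0), np.float64(0.0), np.float64(3.0), np.float64(0.0), np.float64(0.0), np.float64(0.0)] rows 1.0
```

```bash
python3 -m crank '[[0.06,0.15,1,0,0,-0.006],[0.06,0.15,2,0,0,-0.006],[0.06,0.15,2.5,0,0,-0.006],[0.06,0.15,2.5,0,0,-0.006]]'
python3 -c "
from plan import *
show(cr(LC,.0325,.054,.135,.0))"
```

```text
time: 5.45
eef_pos: [0.4268, 0.2957, 0.0257]
tcp_rot: [0.058, 0.998, 0.001, -0.0]
contact_force: [0.7, -0.3, -0.7]
opening: 0.288
finger_force: 60.2
t 5.45 p [0.4268 0.2957 0.0257] op 0.29 F [ 0.7 -0.3 -0.7]
to [0.427 0.295 0.02 ] [np.float64(-0.07), np.float64(-0.07), np.float64(0.55), np.float64(0.002), np.float64(-0.0), np.float64(0.003)] rows 1.0
```

```bash
python3 -m crank '[[0,-0.05,0.2,0,0,0],[0,-0.05,0.35,0,0,0],[0,-0.05,0.35,0,0,0]]'
python3 -c "
from plan import *
show(cr(LC,.0325,.054,.135,.0))"
```

```text
time: 5.75
eef_pos: [0.4275, 0.2953, 0.0235]
tcp_rot: [0.058, 0.998, 0.001, 0.001]
contact_force: [-1.0, -2.8, 3.7]
opening: 0.285
finger_force: 60.9
t 5.75 p [0.4275 0.2953 0.0235] op 0.29 F [-1.  -2.8  3.7]
to [0.427 0.295 0.02 ] [np.float64(0.0), np.float64(-0.05), np.float64(0.33), np.float64(0.002), np.float64(0.001), np.float64(0.003)] rows 1.0
```

```bash
python3 -m crank '[[0,0,0.1,0,0,0],[0,0,0.1,0,0,0]]'
python3 -m crank '[[0,0,0,0,0,0],[0,0,0,0,0,0],[0,0,0,0,0,0],[0,0,0,0,0,0]]' 0.6
python3 -m crank '[[0,0,-3,0,0,0],[0,0,-8,0,0,0],[0,0,-12,0,0,0],[0,0,-12,0,0,0]]'
python3 -c "
from plan import *
show(rack(-.0325,.052,.12),rack(-.0325,.052,.003))"
```

```text
time: 5.95
eef_pos: [0.4276, 0.2953, 0.0233]
tcp_rot: [0.058, 0.998, 0.001, 0.0]
contact_force: [-3.4, -3.2, 11.9]
opening: 0.28
finger_force: 61.6
time: 6.35
eef_pos: [0.427, 0.2954, 0.0214]
tcp_rot: [0.058, 0.998, 0.001, 0.0]
contact_force: [0.7, -0.1, 0.5]
opening: 0.599
finger_force: 0.0
time: 6.75
eef_pos: [0.4312, 0.297, 0.1486]
tcp_rot: [0.058, 0.998, 0.004, 0.006]
contact_force: [1.7, 0.9, 1.0]
opening: 0.601
finger_force: 0.0
t 6.75 p [0.4312 0.297  0.1486] op 0.6 F [1.7 0.9 1. ]
to [0.597 0.002 0.159] [np.float64(-19.92), np.float64(-27.39), np.float64(-1.04), np.float64(0.009), np.float64(-0.599), np.float64(-0.001)] rows 7.0
to [ 0.664 -0.006  0.063] [np.float64(0.0), np.float64(0.0), np.float64(11.7), np.float64(0.0), np.float64(0.0), np.float64(0.0)] rows 3.0
```

```bash
python3 -m crank '[[-19.9,-27.4,-1,0.009,-0.6,0],[-19.9,-27.4,-1,0.009,-0.6,0],[-19.9,-27.4,-1,0.009,-0.6,0],[-19.9,-27.4,-1,0.009,-0.6,0],[-19.9,-27.4,-1,0.009,-0.6,0],[-19.9,-27.4,-1,0.009,-0.6,0],[-19.9,-27.4,-1,0.009,-0.6,0],[-19.9,-27.4,-1,0.009,-0.6,0],[-19.9,-27.4,-1,0.009,-0.6,0],[-19.9,-27.4,-1,0.009,-0.6,0]]'
python3 - <<'E'
from plan import *
q,e=ctrl.read_camera('side');np.savez('side2.npz',p=q,d=e)
held('side2.npz',[.34,.24,.030],[.54,.34,.08])
p,d=ctrl.read_camera('top');np.savez('top2.npz',p=p,d=d)
a=cv2.resize(p[180:270,180:280],None,fx=4,fy=4);b=cv2.resize(q[150:240,160:260],None,fx=4,fy=4)
cv2.imwrite('pics/placed1.png',cv2.convertScaleAbs(np.hstack([a,b]),alpha=1.5))
show(rack(-.0325,.052,.12),rack(-.0325,.052,.003))
E
```

```text
time: 7.75
eef_pos: [0.5917, 0.0006, 0.1497]
tcp_rot: [0.056, 0.954, -0.02, 0.294]
contact_force: [0.0, 0.4, -0.9]
opening: 0.599
finger_force: 0.0
393 ends [0.3739 0.2914 0.0438] [0.5071 0.2746 0.0432] len 0.1342 pitch -0.3 yaw -7.2
t 7.85 p [0.5919 0.0012 0.1502] op 0.6 F [-0.9  0.1  0.7]
to [0.597 0.002 0.159] [np.float64(-0.91), np.float64(0.12), np.float64(-0.44), np.float64(-0.005), np.float64(-0.012), np.float64(0.004)] rows 1.0
to [ 0.664 -0.006  0.063] [np.float64(0.0), np.float64(0.0), np.float64(11.7), np.float64(0.0), np.float64(0.0), np.float64(0.0)] rows 3.0
```

View pics/placed1.png

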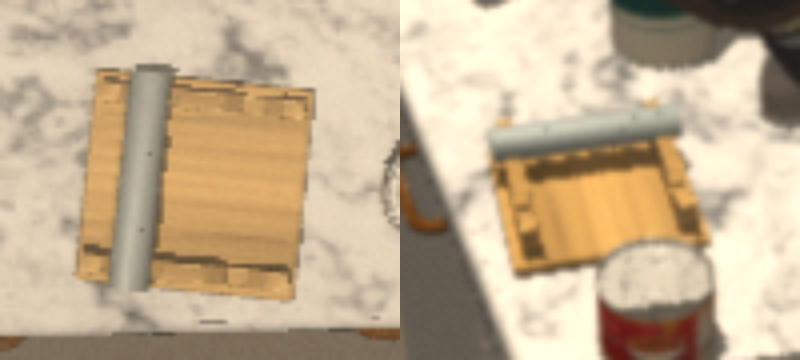

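The first long tube lies level and centred in the left notch, at (145,180) in the top crop, with a pitch of -0.3°. Next is the second long tube.

```bash
python3 -m crank '[[-0.9,0.12,2,-0.005,-0.012,0.004],[-0.9,0.12,6,-0.005,-0.012,0.004],[-0.9,0.12,8.3,-0.005,-0.012,0.004],[-0.9,0.12,8.3,-0.005,-0.012,0.004],[-0.9,0.12,8.3,-0.005,-0.012,0.004]]'
python3 -c "
from plan import *
show(rack(-.0325,.052,.003))"
```

```text
time: 8.35
eef_pos: [0.6462, -0.0047, 0.0872]
tcp_rot: [0.056, 0.952, -0.018, 0.3]
contact_force: [0.1, 0.3, 0.2]
opening: 0.596
finger_force: 0.0
t 8.35 p [ 0.6462 -0.0047  0.0872] op 0.6 F [0.1 0.3 0.2]
to [ 0.664 -0.006  0.063] [np.float64(-0.05), np.float64(0.06), np.float64(2.97), np.float64(0.0), np.float64(0.0), np.float64(-0.0)] rows 1.0
```

```bash
python3 -m crank '[[-0.05,0.05,1.5,0,0,0],[-0.05,0.05,2.9,0,0,0],[-0.05,0.05,2.9,0,0,0]]'
python3 -m crank '[[0,0,0,0,0,0],[0,0,0,0,0,0],[0,0,0,0,0,0],[0,0,0,0,0,0],[0,0,0,0,0,0],[0,0,0,0,0,0]]' 0 60
python3 -c "
from plan import *
show(rack(-.0325,.052,.0))"
python3 -m crank '[[0,0,-2,0,0,0],[0,0,-5,0,0,0],[0,0,-10,0,0,0],[0,0,-12,0,0,0],[0,0,-12,0,0,0]]'
python3 -c "
from plan import *
show(cr(LC,-.0325,.053,.135,.12),cr(LC,-.0325,.053,.135,0))"
```

```text
time: 8.65
eef_pos: [0.6653, -0.0074, 0.0697]
tcp_rot: [0.056, 0.953, -0.017, 0.298]
contact_force: [0.5, 0.6, -0.2]
opening: 0.6
finger_force: 0.0
time: 9.25
eef_pos: [0.6646, -0.0073, 0.0698]
tcp_rot: [0.057, 0.953, -0.017, 0.298]
contact_force: [-6.0, 1.3, 6.9]
opening: 0.281
finger_force: 58.4
t 9.25 p [ 0.6646 -0.0073  0.0698] op 0.28 F [-6.   1.3  6.9]
to [ 0.665 -0.006  0.061] [np.float64(0.46), np.float64(0.1), np.float64(0.79), np.float64(0.001), np.float64(-0.005), np.float64(-0.001)] rows 1.0
time: 9.75
eef_pos: [0.5973, 0.0003, 0.171]
tcp_rot: [0.057, 0.952, -0.018, 0.3]
contact_force: [-0.1, 1.1, 0.0]
opening: 0.279
finger_force: 60.1
t 9.75 p [5.973e-01 3.000e-04 1.710e-01] op 0.28 F [-0.1  1.1  0. ]
to [0.419 0.23  0.14 ] [np.float64(18.52), np.float64(20.74), np.float64(-9.2), np.float64(0.001), np.float64(0.611), np.float64(0.0)] rows 6.0
to [0.419 0.23  0.02 ] [np.float64(0.0), np.float64(0.0), np.float64(12.0), np.float64(0.0), np.float64(0.0), np.float64(0.0)] rows 3.0
```

```bash
python3 -m crank '[[18.5,20.7,-9.2,0,0.61,0],[18.5,20.7,-9.2,0,0.61,0],[18.5,20.7,-9.2,0,0.61,0],[18.5,20.7,-9.2,0,0.61,0],[18.5,20.7,-9.2,0,0.61,0],[18.5,20.7,-9.2,0,0.61,0],[18.5,20.7,-9.2,0,0.61,0],[18.5,20.7,-9.2,0,0.61,0],[18.5,20.7,-9.2,0,0.61,0],[18.5,20.7,-9.2,0,0.61,0]]'
python3 - <<'E'
from plan import *
q,e=ctrl.read_camera('side');np.savez('side3.npz',p=q,d=e)
held('side3.npz',[.34,.19,.12],[.54,.27,.19])
show(cr(LC,-.0325,.056,.135,.03),cr(LC,-.0325,.056,.135,0))
E
```

```text
time: 10.75
eef_pos: [0.4193, 0.2292, 0.1378]
tcp_rot: [0.06, 0.998, 0.001, -0.002]
contact_force: [0.8, -0.1, -1.2]
opening: 0.281
finger_force: 60.1
442 ends [0.3625 0.2268 0.15  ] [0.4959 0.2088 0.1545] len 0.1347 pitch 1.9 yaw -7.7
t 10.8 p [0.4193 0.2292 0.1378] op 0.28 F [ 0.5 -0.5 -0.2]
to [0.422 0.23  0.05 ] [np.float64(-0.27), np.float64(0.11), np.float64(8.76), np.float64(0.001), np.float64(-0.005), np.float64(-0.002)] rows 2.0
to [0.422 0.23  0.02 ] [np.float64(0.0), np.float64(0.0), np.float64(3.0), np.float64(0.0), np.float64(0.0), np.float64(0.0)] rows 1.0
```

```bash
python3 -m crank '[[-0.3,0.1,4,0,-0.005,0],[-0.32,0.1,8.7,0,-0.005,0],[-0.32,0.1,8.7,0,-0.005,0],[-0.32,0.1,8.7,0,-0.005,0]]'
python3 -m crank '[[0,0,1,0,0,0],[0,0,1.7,0,0,0],[0,0,1.7,0,0,0]]'
python3 -c "
from plan import *
show(cr(LC,-.0325,.0565,.135,.0))"
```

```text
time: 11.2
eef_pos: [0.4212, 0.2301, 0.0505]
tcp_rot: [0.06, 0.998, 0.0, -0.001]
contact_force: [-0.1, 0.2, 0.0]
opening: 0.281
finger_force: 60.1
time: 11.5
eef_pos: [0.4215, 0.2308, 0.0341]
tcp_rot: [0.059, 0.998, 0.001, 0.0]
contact_force: [0.1, 0.3, -0.6]
opening: 0.282
finger_force: 60.1
t 11.5 p [0.4215 0.2308 0.0341] op 0.28 F [ 0.1  0.3 -0.6]
to [0.422 0.23  0.02 ] [np.float64(-0.08), np.float64(-0.07), np.float64(1.39), np.float64(0.001), np.float64(0.0), np.float64(0.0)] rows 1.0
```

```bash
python3 -m crank '[[-0.08,-0.05,0.3,0,0,0],[-0.08,-0.05,0.6,0,0,0],[-0.08,-0.05,0.6,0,0,0]]'
python3 -m crank '[[0,0,0.15,0,0,0],[0,0,0.15,0,0,0]]'
```

```text
time: 11.8
eef_pos: [0.4229, 0.23, 0.0287]
tcp_rot: [0.059, 0.998, 0.0, 0.001]
contact_force: [0.3, -3.8, 4.2]
opening: 0.28
finger_force: 60.8
time: 12.0
eef_pos: [0.423, 0.23, 0.028]
tcp_rot: [0.059, 0.998, -0.0, 0.0]
contact_force: [-1.6, -4.0, 9.6]
opening: 0.279
finger_force: 61.4
```

```bash
python3 -m crank '[[0,0,0,0,0,0],[0,0,0,0,0,0],[0,0,0,0,0,0],[0,0,0,0,0,0]]' 0.6
python3 -m crank '[[0,0,-3,0,0,0],[0,0,-8,0,0,0],[0,0,-12,0,0,0],[0,0,-12,0,0,0]]'
python3 -c "
from plan import *
show(rack(.0325,.050,.1))"
```

```text
time: 12.4
eef_pos: [0.4217, 0.2303, 0.026]
tcp_rot: [0.059, 0.998, 0.001, -0.0]
contact_force: [-0.2, 0.7, 0.1]
opening: 0.6
finger_force: 0.0
time: 12.8
eef_pos: [0.4262, 0.2315, 0.153]
tcp_rot: [0.059, 0.998, 0.003, 0.006]
contact_force: [1.9, -0.6, 0.6]
opening: 0.598
finger_force: 0.0
t 12.8 p [0.4262 0.2315 0.153 ] op 0.6 F [ 1.9 -0.6  0.6]
to [0.614 0.065 0.142] [np.float64(-20.65), np.float64(-14.3), np.float64(1.3), np.float64(0.006), np.float64(-0.599), np.float64(-0.003)] rows 6.0
```

```bash
python3 -m crank '[[-20.6,-14.3,0,0,-0.61,0],[-20.6,-14.3,0,0,-0.61,0],[-20.6,-14.3,0,0,-0.61,0],[-20.6,-14.3,0,0,-0.61,0],[-20.6,-14.3,0,0,-0.61,0],[-20.6,-14.3,0,0,-0.61,0],[-20.6,-14.3,0,0,-0.61,0],[-20.6,-14.3,0,0,-0.61,0],[-20.6,-14.3,0,0,-0.61,0]]'
python3 - <<'E'
from plan import *
q,e=ctrl.read_camera('side');np.savez('side4.npz',p=q,d=e)
held('side4.npz',[.34,.265,.030],[.54,.34,.08])
held('side4.npz',[.34,.19,.030],[.54,.255,.08])
show(rack(.0325,.050,.03))
E
```

```text
time: 13.7
eef_pos: [0.6088, 0.0648, 0.1456]
tcp_rot: [0.056, 0.952, -0.017, 0.299]
contact_force: [-0.1, -0.1, 0.0]
opening: 0.599
finger_force: 0.0
397 ends [0.3737 0.2918 0.0434] [0.5074 0.2739 0.0436] len 0.1349 pitch 0.1 yaw -7.6
425 ends [0.3664 0.2265 0.0437] [0.5001 0.2107 0.0439] len 0.1347 pitch 0.1 yaw -6.7
t 13.75 p [0.6089 0.0648 0.1459] op 0.6 F [ 0.3 -0.4  0.4]
to [0.654 0.06  0.084] [np.float64(-0.21), np.float64(0.09), np.float64(7.67), np.float64(0.001), np.float64(-0.001), np.float64(0.0)] rows 2.0
```

Both long tubes are level (0.1°) and centred to within about 0.5 mm. On to the shorts.

```bash
python3 -m crank '[[-0.2,0.1,4,0,0,0],[-0.2,0.1,7.7,0,0,0],[-0.2,0.1,7.7,0,0,0],[-0.2,0.1,7.7,0,0,0]]'
python3 -c "
from plan import *
show(rack(.0325,.050,.002))"
python3 -m crank '[[0,0,1.5,0,0,0],[0,0,2.8,0,0,0],[0,0,2.8,0,0,0]]'
python3 -m crank '[[0,0,0,0,0,0],[0,0,0,0,0,0],[0,0,0,0,0,0],[0,0,0,0,0,0],[0,0,0,0,0,0],[0,0,0,0,0,0]]' 0 60
python3 -c "
from plan import *
show(rack(.0325,.050,.0))"
python3 -m crank '[[0,0,-2,0,0,0],[0,0,-5,0,0,0],[0,0,-10,0,0,0],[0,0,-12,0,0,0],[0,0,-12,0,0,0]]'
python3 -c "
from plan import *
show(cr(SC,-.0325,.053,.09,.12),cr(SC,-.0325,.053,.09,0))"
```

```text
time: 14.15
eef_pos: [0.6543, 0.0601, 0.0829]
tcp_rot: [0.056, 0.953, -0.017, 0.299]
contact_force: [1.2, 0.4, 0.8]
opening: 0.597
finger_force: 0.0
t 14.15 p [0.6543 0.0601 0.0829] op 0.6 F [1.2 0.4 0.8]
to [0.67  0.059 0.061] [np.float64(-0.08), np.float64(0.04), np.float64(2.7), np.float64(0.001), np.float64(-0.003), np.float64(-0.0)] rows 1.0
time: 14.45
eef_pos: [0.6726, 0.0582, 0.0654]
tcp_rot: [0.057, 0.953, -0.018, 0.298]
contact_force: [-0.4, 0.1, 1.0]
opening: 0.598
finger_force: 0.0
time: 15.05
eef_pos: [0.6718, 0.0574, 0.0655]
tcp_rot: [0.057, 0.953, -0.018, 0.297]
contact_force: [-4.5, -3.3, 5.4]
opening: 0.279
finger_force: 58.5
t 15.05 p [0.6718 0.0574 0.0655] op 0.28 F [-4.5 -3.3  5.4]
to [0.671 0.058 0.06 ] [np.float64(0.38), np.float64(0.1), np.float64(0.46), np.float64(-0.002), np.float64(-0.006), np.float64(-0.001)] rows 1.0
time: 15.55
eef_pos: [0.6048, 0.0665, 0.1671]
tcp_rot: [0.057, 0.952, -0.018, 0.3]
contact_force: [0.1, -0.1, 0.0]
opening: 0.279
finger_force: 59.9
t 15.55 p [0.6048 0.0665 0.1671] op 0.28 F [ 0.1 -0.1  0. ]
to [ 0.434 -0.096  0.14 ] [np.float64(13.88), np.float64(-18.19), np.float64(-6.45), np.float64(-0.024), np.float64(0.611), np.float64(-0.079)] rows 5.0
to [ 0.434 -0.096  0.02 ] [np.float64(0.0), np.float64(0.0), np.float64(12.0), np.float64(0.0), np.float64(0.0), np.float64(0.0)] rows 3.0
```

```bash
python3 -m crank '[[13.9,-18.2,-6.5,-0.024,0.611,-0.079],[13.9,-18.2,-6.5,-0.024,0.611,-0.079],[13.9,-18.2,-6.5,-0.024,0.611,-0.079],[13.9,-18.2,-6.5,-0.024,0.611,-0.079],[13.9,-18.2,-6.5,-0.024,0.611,-0.079],[13.9,-18.2,-6.5,-0.024,0.611,-0.079],[13.9,-18.2,-6.5,-0.024,0.611,-0.079],[13.9,-18.2,-6.5,-0.024,0.611,-0.079],[13.9,-18.2,-6.5,-0.024,0.611,-0.079]]'
python3 - <<'E'
from plan import *
q,e=ctrl.read_camera('side');np.savez('side5.npz',p=q,d=e)
held('side5.npz',[.34,-.14,.12],[.54,-.06,.19])
show(cr(SC,-.0325,.054,.09,.03),cr(SC,-.0325,.054,.09,0))
print(ctrl.get_state()['qpos'].round(2))
E
```

```text
time: 16.45
eef_pos: [0.4327, -0.0959, 0.1373]
tcp_rot: [0.018, 1.0, -0.0, -0.004]
contact_force: [-0.2, -0.1, -0.5]
opening: 0.281
finger_force: 60.0
380 ends [ 0.3786 -0.0991  0.1551] [ 0.4686 -0.114   0.1553] len 0.0913 pitch 0.1 yaw -9.4
t 16.5 p [ 0.4327 -0.0959  0.1374] op 0.28 F [-0.  -0.6 -0.5]
to [ 0.435 -0.096  0.05 ] [np.float64(-0.26), np.float64(-0.04), np.float64(8.72), np.float64(-0.0), np.float64(-0.007), np.float64(0.001)] rows 2.0
to [ 0.435 -0.096  0.02 ] [np.float64(0.0), np.float64(0.0), np.float64(3.0), np.float64(0.0), np.float64(0.0), np.float64(0.0)] rows 1.0
[-0.45 -0.13  2.2  -0.    1.08 -1.98]
```

```bash
python3 -m crank '[[-0.25,-0.04,4,0,-0.007,0],[-0.3,-0.04,8.7,0,-0.007,0],[-0.3,-0.04,8.7,0,-0.007,0],[-0.3,-0.04,8.7,0,-0.007,0]]'
python3 -m crank '[[0,0,1,0,0,0],[0,0,2,0,0,0],[0,0,2,0,0,0]]'
python3 -c "
from plan import *
show(cr(SC,-.0325,.054,.09,.0))"
```

```text
time: 16.9
eef_pos: [0.4343, -0.0964, 0.0503]
tcp_rot: [0.019, 1.0, 0.0, -0.001]
contact_force: [0.1, -0.3, -0.1]
opening: 0.282
finger_force: 60.0
time: 17.2
eef_pos: [0.4345, -0.097, 0.0303]
tcp_rot: [0.019, 1.0, -0.0, -0.0]
contact_force: [-0.9, 0.5, -0.7]
opening: 0.28
finger_force: 60.0
t 17.2 p [ 0.4345 -0.097   0.0303] op 0.28 F [-0.9  0.5 -0.7]
to [ 0.435 -0.096  0.02 ] [np.float64(-0.02), np.float64(0.07), np.float64(1.01), np.float64(-0.0), np.float64(-0.0), np.float64(-0.0)] rows 1.0
```

```bash
python3 -m crank '[[-0.02,0.05,0.3,0,0,0],[-0.02,0.05,0.55,0,0,0],[-0.02,0.05,0.55,0,0,0]]'
python3 -m crank '[[0,0,0.1,0,0,0],[0,0,0.1,0,0,0]]'
```

```text
time: 17.5
eef_pos: [0.4353, -0.0972, 0.0255]
tcp_rot: [0.019, 1.0, -0.001, 0.0]
contact_force: [0.5, -1.5, 1.8]
opening: 0.278
finger_force: 60.3
time: 17.7
eef_pos: [0.4355, -0.0973, 0.0248]
tcp_rot: [0.019, 1.0, -0.001, 0.0]
contact_force: [-0.5, -1.5, 5.0]
opening: 0.285
finger_force: 60.5
```

Contact is at the expected height, so I'll release and go to the last tube.

```bash
python3 -m crank '[[0,0,0.07,0,0,0],[0,0,0.07,0,0,0],[0,0,0.07,0,0,0],[0,0,0.07,0,0,0]]' 0.6
python3 -m crank '[[0,0,-3,0,0,0],[0,0,-8,0,0,0],[0,0,-12,0,0,0],[0,0,-12,0,0,0]]'
python3 -c "
from plan import *
show(rack(.0975,.050,.1))"
```

```text
time: 18.1
eef_pos: [0.4345, -0.0964, 0.0229]
tcp_rot: [0.019, 1.0, 0.0, -0.0]
contact_force: [-0.6, 0.1, -0.3]
opening: 0.599
finger_force: 0.0
time: 18.5
eef_pos: [0.4388, -0.0983, 0.1497]
tcp_rot: [0.019, 1.0, -0.003, 0.006]
contact_force: [0.2, 0.3, -0.6]
opening: 0.601
finger_force: 0.0
t 18.5 p [ 0.4388 -0.0983  0.1497] op 0.6 F [ 0.2  0.3 -0.6]
to [0.622 0.13  0.142] [np.float64(-17.44), np.float64(23.49), np.float64(0.9), np.float64(0.02), np.float64(-0.598), np.float64(0.079)] rows 6.0
```

```bash
python3 -m crank '[[-17.4,23.5,0,0.02,-0.608,0.079],[-17.4,23.5,0,0.02,-0.608,0.079],[-17.4,23.5,0,0.02,-0.608,0.079],[-17.4,23.5,0,0.02,-0.608,0.079],[-17.4,23.5,0,0.02,-0.608,0.079],[-17.4,23.5,0,0.02,-0.608,0.079],[-17.4,23.5,0,0.02,-0.608,0.079],[-17.4,23.5,0,0.02,-0.608,0.079],[-17.4,23.5,0,0.02,-0.608,0.079]]'
python3 - <<'E'
from plan import *
q,e=ctrl.read_camera('side');np.savez('side6.npz',p=q,d=e)
held('side6.npz',[.34,-.14,.030],[.54,-.06,.08])
show(rack(.0975,.050,.03))
E
```

```text
time: 19.4
eef_pos: [0.6165, 0.1309, 0.1417]
tcp_rot: [0.057, 0.953, -0.016, 0.298]
contact_force: [-0.3, -0.0, 0.2]
opening: 0.602
finger_force: 0.0
482 ends [ 0.3826 -0.1032  0.0444] [ 0.4725 -0.1076  0.0452] len 0.09 pitch 0.5 yaw -2.8
t 19.45 p [0.6166 0.1306 0.1421] op 0.6 F [ 0.4 -0.4 -0.6]
to [0.662 0.125 0.084] [np.float64(-0.46), np.float64(-0.04), np.float64(7.36), np.float64(0.002), np.float64(-0.005), np.float64(-0.004)] rows 2.0
```

```bash
python3 -m crank '[[-0.45,0,4,0,-0.005,-0.004],[-0.45,0,7.4,0,-0.005,-0.004],[-0.45,0,7.4,0,-0.005,-0.004],[-0.45,0,7.4,0,-0.005,-0.004]]'
python3 -c "
from plan import *
show(rack(.0975,.050,.002))"
python3 -m crank '[[0,0,1.5,0,0,0],[0,0,2.8,0,0,0],[0,0,2.8,0,0,0]]'
python3 -m crank '[[0,0,0,0,0,0],[0,0,0,0,0,0],[0,0,0,0,0,0],[0,0,0,0,0,0],[0,0,0,0,0,0],[0,0,0,0,0,0]]' 0 60
python3 -c "
from plan import *
show(rack(.0975,.050,.0))"
python3 -m crank '[[0,0,-2,0,0,0],[0,0,-5,0,0,0],[0,0,-10,0,0,0],[0,0,-12,0,0,0],[0,0,-12,0,0,0]]'
python3 - <<'E'
from plan import *
show(cr(SC,.0325,.053,.09,.12),cr(SC,.0325,.053,.09,0))
p,d=ctrl.read_camera('top');np.savez('top6.npz',p=p,d=d)
a=p[195:260,315:400]; cv2.imwrite('pics/short1.png',cv2.convertScaleAbs(cv2.resize(a,None,fx=8,fy=8),alpha=1.5))
E
```

```text
time: 19.85
eef_pos: [0.6624, 0.1252, 0.0841]
tcp_rot: [0.056, 0.952, -0.017, 0.3]
contact_force: [-0.2, -0.3, 0.9]
opening: 0.603
finger_force: 0.0
t 19.85 p [0.6624 0.1252 0.0841] op 0.6 F [-0.2 -0.3  0.9]
to [0.678 0.123 0.061] [np.float64(0.03), np.float64(-0.03), np.float64(2.77), np.float64(0.002), np.float64(-0.0), np.float64(0.0)] rows 1.0
time: 20.15
eef_pos: [0.6793, 0.1241, 0.0631]
tcp_rot: [0.055, 0.952, -0.017, 0.302]
contact_force: [0.1, 0.8, -0.3]
opening: 0.599
finger_force: 0.0
time: 20.75
eef_pos: [0.6789, 0.1221, 0.0642]
tcp_rot: [0.056, 0.952, -0.019, 0.301]
contact_force: [-7.1, -9.4, 8.2]
opening: 0.283
finger_force: 58.2
t 20.75 p [0.6789 0.1221 0.0642] op 0.28 F [-7.1 -9.4  8.2]
to [0.679 0.123 0.06 ] [np.float64(0.26), np.float64(0.08), np.float64(0.38), np.float64(-0.001), np.float64(0.001), np.float64(0.001)] rows 1.0
time: 21.25
eef_pos: [0.6113, 0.1331, 0.1653]
tcp_rot: [0.055, 0.951, -0.016, 0.305]
contact_force: [0.5, 0.7, 0.3]
opening: 0.278
finger_force: 60.3
t 21.25 p [0.6113 0.1331 0.1653] op 0.28 F [0.5 0.7 0.3]
to [ 0.436 -0.031  0.14 ] [np.float64(14.05), np.float64(-18.34), np.float64(-7.05), np.float64(-0.02), np.float64(0.62), np.float64(-0.075)] rows 5.0
to [ 0.436 -0.031  0.02 ] [np.float64(0.0), np.float64(0.0), np.float64(12.0), np.float64(0.0), np.float64(0.0), np.float64(0.0)] rows 3.0
```

View pics/short1.png

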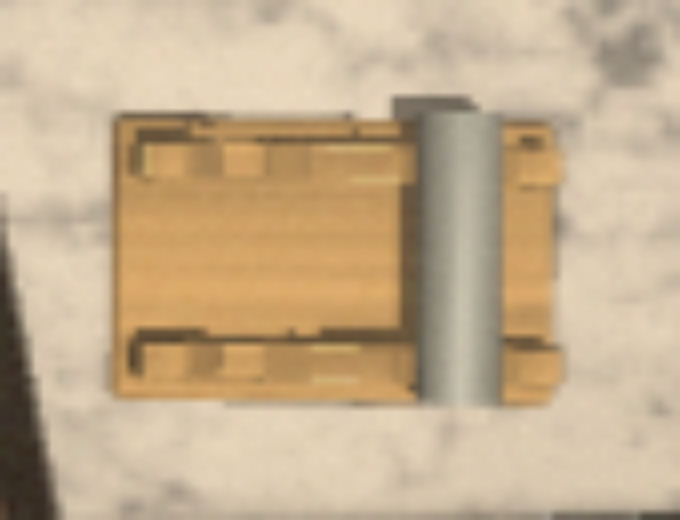

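The first short tube sits in the right notch, at (460,256) in the crop, but looks slightly too far towards +x. I'll measure that with a silhouette fit.

```bash
python3 - <<'E'
from fit import *
T=[tube(np.array([-.045,0,.0374]),np.array([1.,0,0]),.09)]
TL=[tube(np.array([-.0675,0,.0374]),np.array([1.,0,0]),.135)]
def go(n,f,roi,parts,q0,C):
    p,W=cloud(n,f); hsv=cv2.cvtColor(p,cv2.COLOR_BGR2HSV); u0,u1,v0,v1=roi
    m=np.zeros((384,512),np.uint8); z=np.nan_to_num(W[...,2]); m[v0:v1,u0:u1]=((hsv[...,1]<70)&(z>.027))[v0:v1,u0:u1]
    k,l,st,_=cv2.connectedComponentsWithStats(m); m=(l==1+st[1:,4].argmax()).astype(np.uint8)
    q,e=fit(n,m,parts,q0); d=R.from_euler('z',-C[2]).apply([q[0]-C[0],q[1]-C[1],0])
    print(n,m.sum(),q.round(4),round(e,3),'in cradle mm',(d*1000).round(1),'yaw diff',np.degrees(q[2]-C[2]).round(1))
go('top','top6.npz',(355,385,200,252),T,(.4257,-.096,-.038),(.4264,-.0619,-.038))
go('side','side6.npz',(215,290,230,312),T,(.4257,-.096,-.038),(.4274,-.065,-.038))
go('top','top6.npz',(190,240,190,262),TL,(.4409,.2933,-.119),(.437,.2626,-.119))
go('side','side6.npz',(170,250,165,195),TL,(.4409,.2933,-.119),(.4376,.2604,-.119))
go('top','top6.npz',(222,252,190,262),TL,(.4331,.2287,-.119),(.437,.2626,-.119))
E
```

```text
top 383 [ 0.4275 -0.0944 -0.0387] 0.101 in cradle mm [  2.3 -32.4   0. ] yaw diff -0.0
side 481 [ 0.428  -0.099  -0.0178] 0.132 in cradle mm [  1.9 -33.9   0. ] yaw diff 1.2
top 541 [ 0.441   0.2949 -0.1241] 0.12 in cradle mm [ 0.2 32.6  0. ] yaw diff -0.3
side 385 [ 0.4423  0.292  -0.1337] 0.209 in cradle mm [ 0.9 31.9  0. ] yaw diff -0.8
top 397 [ 0.4345  0.2313 -0.0954] 0.512 in cradle mm [  1.2 -31.4   0. ] yaw diff 1.4
```

The first short tube is about 2 mm off centre, which is acceptable with bars at ±31 mm. The longs are within about 1 mm. I'll carry the last tube and aim slightly further back.

```bash
python3 -m crank '[[14.2,-18.3,-7,-0.02,0.612,-0.075],[14.2,-18.3,-7,-0.02,0.612,-0.075],[14.2,-18.3,-7,-0.02,0.612,-0.075],[14.2,-18.3,-7,-0.02,0.612,-0.075],[14.2,-18.3,-7,-0.02,0.612,-0.075],[14.2,-18.3,-7,-0.02,0.612,-0.075],[14.2,-18.3,-7,-0.02,0.612,-0.075],[14.2,-18.3,-7,-0.02,0.612,-0.075],[14.2,-18.3,-7,-0.02,0.612,-0.075]]'
python3 - <<'E'
from plan import *
q,e=ctrl.read_camera('side');np.savez('side7.npz',p=q,d=e)
held('side7.npz',[.34,-.08,.13],[.54,.02,.19])
show(cr(SC,.0325,.0515,.09,.03),cr(SC,.0325,.0515,.09,0))
E
```

```text
time: 22.2
eef_pos: [0.4349, -0.0308, 0.1353]
tcp_rot: [0.019, 1.0, -0.001, 0.0]
contact_force: [0.2, 0.1, -0.7]
opening: 0.283
finger_force: 60.4
362 ends [ 0.3818 -0.0356  0.1538] [ 0.4729 -0.0476  0.1536] len 0.0919 pitch -0.1 yaw -7.5
t 22.25 p [ 0.4349 -0.0307  0.1354] op 0.28 F [-0.7 -0.3 -0.8]
to [ 0.435 -0.031  0.05 ] [np.float64(0.03), np.float64(-0.04), np.float64(8.52), np.float64(-0.002), np.float64(0.001), np.float64(0.001)] rows 2.0
to [ 0.435 -0.031  0.02 ] [np.float64(0.0), np.float64(0.0), np.float64(3.0), np.float64(0.0), np.float64(0.0), np.float64(0.0)] rows 1.0
```

```bash
python3 -m crank '[[0,-0.03,4,0,0,0],[0,-0.03,8.5,0,0,0],[0,-0.03,8.5,0,0,0],[0,-0.03,8.5,0,0,0]]'
python3 -m crank '[[0,0,1,0,0,0],[0,0,2.1,0,0,0],[0,0,2.1,0,0,0]]'
python3 -c "
from plan import *
show(cr(SC,.0325,.0515,.09,.0))"
```

```text
time: 22.65
eef_pos: [0.4342, -0.0312, 0.0503]
tcp_rot: [0.019, 1.0, -0.0, -0.001]
contact_force: [-0.4, -0.7, -0.7]
opening: 0.283
finger_force: 60.4
time: 22.95
eef_pos: [0.4341, -0.0318, 0.0291]
tcp_rot: [0.019, 1.0, -0.001, -0.0]
contact_force: [-0.2, 0.6, -1.4]
opening: 0.286
finger_force: 60.4
t 22.95 p [ 0.4341 -0.0318  0.0291] op 0.29 F [-0.2  0.6 -1.4]
to [ 0.435 -0.031  0.02 ] [np.float64(-0.05), np.float64(0.06), np.float64(0.89), np.float64(-0.002), np.float64(0.0), np.float64(-0.001)] rows 1.0
```

```bash
python3 -m crank '[[0,0.05,0.3,0,0,0],[0,0.05,0.5,0,0,0],[0,0.05,0.5,0,0,0]]'
python3 -m crank '[[0,0,0.1,0,0,0],[0,0,0.1,0,0,0]]'
```

```text
time: 23.25
eef_pos: [0.4346, -0.0316, 0.0245]
tcp_rot: [0.019, 1.0, -0.001, 0.0]
contact_force: [-0.5, 0.4, -1.1]
opening: 0.287
finger_force: 60.4
time: 23.45
eef_pos: [0.4348, -0.0318, 0.0241]
tcp_rot: [0.019, 1.0, -0.001, 0.0]
contact_force: [-2.3, -2.0, 4.2]
opening: 0.281
finger_force: 61.0
```

```bash
python3 -m crank '[[0,0,0.07,0,0,0],[0,0,0.07,0,0,0],[0,0,0.07,0,0,0],[0,0,0.07,0,0,0]]' 0.6
python3 -m crank '[[0,0,-3,0,0,0],[0,0,-8,0,0,0],[0,0,-12,0,0,0],[0,0,-12,0,0,0],[-20,10,-14,0,0,0],[-20,10,-14,0,0,0],[-20,10,-14,0,0,0],[-20,10,-14,0,0,0],[-20,10,-14,0,0,0],[-20,10,-14,0,0,0]]'
python3 - <<'E'
from plan import *
q,e=ctrl.read_camera('side');np.savez('side8.npz',p=q,d=e)
p,d=ctrl.read_camera('top');np.savez('top8.npz',p=p,d=d)
held('side8.npz',[.34,-.075,.03],[.54,.0,.08]); held('side8.npz',[.34,-.14,.03],[.54,-.08,.08])
held('side8.npz',[.34,.265,.030],[.54,.34,.08]); held('side8.npz',[.34,.19,.030],[.54,.255,.08])
a=cv2.resize(p[120:270,120:400],None,fx=2,fy=2);b=cv2.resize(q[120:320,150:383],None,fx=1.5,fy=1.5)
o=np.vstack([cv2.copyMakeBorder(a,0,0,0,0,0),cv2.copyMakeBorder(b,0,0,0,a.shape[1]-b.shape[1],0)])
cv2.imwrite('pics/final.png',cv2.convertScaleAbs(o,alpha=1.5)); show()
E
```

```text
time: 23.85
eef_pos: [0.4343, -0.0314, 0.0225]
tcp_rot: [0.019, 1.0, -0.001, 0.0]
contact_force: [0.5, -0.0, 0.1]
opening: 0.6
finger_force: 0.0
time: 24.85
eef_pos: [0.6402, 0.0623, 0.1614]
tcp_rot: [0.018, 1.0, -0.001, 0.0]
contact_force: [-1.1, -0.3, -0.6]
opening: 0.6
finger_force: 0.0
435 ends [ 0.3828 -0.0383  0.0445] [ 0.473  -0.0426  0.0445] len 0.0904 pitch 0.0 yaw -2.7
482 ends [ 0.3823 -0.1037  0.0444] [ 0.4722 -0.1072  0.0451] len 0.09 pitch 0.5 yaw -2.2
389 ends [0.3737 0.2914 0.0437] [0.507  0.2743 0.0433] len 0.1344 pitch -0.2 yaw -7.3
433 ends [0.3668 0.2266 0.0432] [0.4998 0.2104 0.0438] len 0.134 pitch 0.3 yaw -7.0
t 24.95 p [0.6373 0.0612 0.1608] op 0.6 F [-0.7 -0.6 -0.8]
```

View pics/final.png

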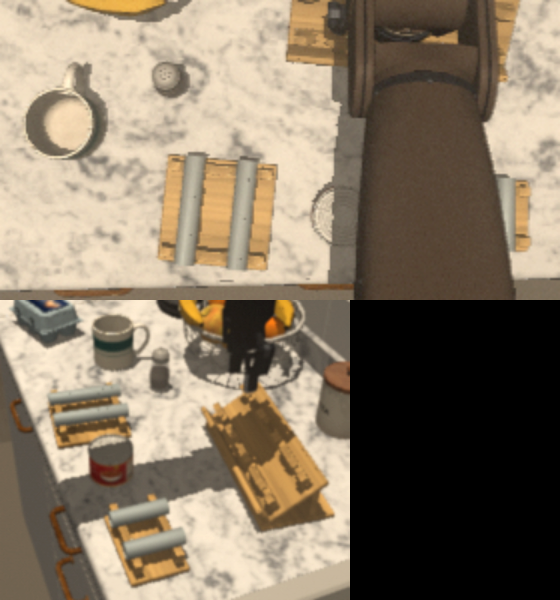

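All four tubes are in place: the longs at (190,210) and (242,213), and the shorts at (140,512) and (155,542). They lie level and centred, the tin, mug and shaker stand where they were, and the arm is clear.

```bash
python3 -m crank '[[0,0,-2,0,0,0],[0,0,-2,0,0,0],[0,0,-2,0,0,0],[0,0,-2,0,0,0]]'; python3 -c "
from plant import ctrl
print(ctrl.sign_off())"
```

```text
time: 25.35
eef_pos: [0.6371, 0.0607, 0.1817]
tcp_rot: [0.02, 1.0, -0.001, -0.0]
contact_force: [0.1, 0.3, 0.5]
opening: 0.594
finger_force: 0.0
the job is handed in; nothing more can be done
None
```

The job is handed in at 25 s: both long tubes lie in the longer cradle and both short ones in the shorter, one to a notch, level within 0.5° and centred within about 2 mm, with the tin, mug and shaker untouched.

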